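# Sort the pile of microscope accessories into their trays

### The arm

A 7-joint arm with a two-finger parallel gripper is mounted at the origin on a cart in front of the work surface, level with it; the furniture and walls round the work are solid. World frame = base frame: x ahead of the robot, y to its left, z up, the work surface at z = 0. Lengths are in m, angles in rad, forces in N, time in s.
With the tool pointing down it reaches from about 0.425 to 0.925 m from the base axis. Payload 6.8 kg.
Tool frame: the origin (TCP) lies at the very end of the fingers, on their centre line; the grasp point (between the pads) lies bot.grip_point_offset behind it (bot.grip_point_offset is the distance from the TCP to the grasp point, in m); z points along the fingers, y is the line along which they close (so a half turn about z gives the same grasp; the last joint's range is limited). The gripper opens to 85 mm and grips with 20 to 120 N. Pads are 22 mm wide; open, the fingers measure 114 mm over their backs; the gripper's body (76 mm by 85 mm) begins 54 mm behind the grasp point. The pads swing forward as they close: fully open they stand 13 mm farther back than shut.
Start: joints at [1.181, 0.477, 0.022, 1.555, -0.011, 1.109, -0.083], TCP at [0.188, -0.648, 0.231] pointing down, gripper open.
Joint ranges: [-2.96, 2.96], [-0.34, 2.1], [-1.41, 1.46], [0.24, 2.44], [-1.37, 4.51], [0.17, 1.92], [-2.96, 2.96]. Speed limits (rad/s): [2.39, 2.39, 3.14, 3.14, 3.14, 3.14, 3.14].

### API

Orientations are given as a unit quaternion [w, x, y, z].
In Python, from station import bot, imaging gives the robot as it stands. The module is installed in compiled form; this text tells all that it offers.
- The arm moves only by the tool carry_out, never from a script. Its argument "targets" is one flat list of numbers, 5 for each row, row after row: the closure in counts, from 0 (fully open) to 255 (shut), then the shift along the world's x, y, z in mm, then the turn about the world's z in degrees. A call has 1 to 20 rows; each row shifts and turns the commanded pose from where the row before left it; what a row does not reach is not made up. A row lasts 1/10 s, in which the tool goes at most 50 mm and 8.59 degrees, less where a joint would pass 70% of its speed; a pose out of reach is approached as far as the arm can. A call is refused whole if a number of a shift passes 50 or a number of a turn 8.59, either way. A call with a gripper value outside its range is refused whole. The fingers move at their own pace and stop on an object; "newtons" is the grip in N (left out, the last holds). Time passes only in rows, so rows that do not move let the fingers close. It gives the time, the measured TCP pose, the force, the opening and the grip force at its end, in the units of the state.
- bot.get_obs(): the state, without advancing time (a new reading comes with each control period).
- imaging.read_camera(name): name is "side" or "top"; returns a dict with "frame" (480x640x3 uint8, red, green, blue), "fov_y" (degrees; the focal length in pixels is half the picture's height over the tangent of half this angle, whatever the lens; pixels are square), "cx", "cy" (the principal point, pixels), "pose" (4x4, takes a point from camera to world coordinates). Camera axes: x right, y up, looking along -z (the intrinsics and any distortion apply to the point x, -y, -z); pixel columns grow to the right and rows downward; lengths in m; the calibration is good to about 2 mm. A picture is of the moment at which its call begins. There is no depth.
- bot.hand_in(): hands the job in; it is judged then, once.
The state is a dict: "t": time; "q": joint angles; "joint_vel": joint speeds; "joint_torque": joint torques, N m; "eef_pos": TCP position; "tool_rot": TCP orientation; "contact_force": force on the tool from outside, world axes, zero at the start; "torque": the same for the moment, N m; "gripper_width": opening from 0.0 (shut) to 1.0 (fully open); "grasp_force": force on a finger pad.
Only numpy, scipy, OpenCV 4.12 (cv2) and the standard library are available. Lean on these libraries where they do the work, as an engineer would, in place of code of your own. Each camera call takes 0.05 s, during which the arm holds its last target. There are 200 camera calls.

### The job

Clear up the pile of microscope accessories: take it apart from the top down, one thing at a time, and put each into its own tray, flat on its floor and right way up: the white-capped vial standing in the round orange tray, the dark grey sample box in the square green one, the white slide mailer in the narrow yellow one and the dark blue case in the wide white one. Set each thing down gently and let go of it before taking the next, and leave the rest of the pile where it lies meanwhile. Do not shift or knock over the amber bottle and the blue-capped vial that stand among the trays.

Things in the scene. Friction and masses are not known exactly. Their poses are not given: they have to be found in the camera images.
- white_vial: glass sample vial with a white screw cap and pale yellow contents, 27 mm diameter (cap 25 mm), 58 mm tall (cap: the top 8 mm), standing upright on top of the pile at the start. Origin: centre of the underside, z up
- dark_box: square hinged sample box, dark grey lid with a white label, black base, second from the top of the pile, under the vial. Body 52 x 52 mm, 18 mm tall (a small catch sticks out 2 mm at the -x side). Origin: underside, middle of the box lies at x = -1 mm from it; z up
- white_mailer: white flat slide mailer, third from the top of the pile, lying crosswise on the blue case, its ends seen on both sides of the dark box. 84 mm long (its y axis) by 32 mm wide (its x axis; a small snap adds 2 mm), 12 mm thick. Origin: centre of the underside, z up
- blue_case: dark blue hinged case, lowest in the pile, lying on the worktop, its ends seen beyond the dark box. 90 mm long (its y axis) by 42 mm wide (its x axis), 16 mm tall. Origin: underside, middle of the case lies at x = +2 mm from it; z up
- round_tray: orange round shallow open tray, one colour all over, fixed to the worktop; inside 47 mm diameter, outside 53 mm diameter; floor 2.5 mm thick, rim 6.5 mm high overall (4 mm above the floor), rim wall 3 mm. Origin: centre of the underside
- square_tray: green square shallow open tray, one colour all over, fixed to the worktop; inside 68 x 68 mm, outside 74 x 74 mm; floor 2.5 mm thick, rim 6.5 mm high overall (4 mm above the floor), rim wall 3 mm, with a 44 mm wide finger notch down to the floor in the middle of each side. Origin: centre of the underside, x and y along its sides
- narrow_tray: yellow oblong shallow open tray, one colour all over, fixed to the worktop; inside 48 mm (x axis) by 100 mm (y axis), outside 54 x 106 mm; floor 2.5 mm thick, rim 6.5 mm high overall (4 mm above the floor), rim wall 3 mm, with a 44 mm wide finger notch down to the floor in the middle of each long side. Origin: centre of the underside
- wide_tray: white oblong shallow open tray, one colour all over, fixed to the worktop; inside 58 mm (x axis) by 106 mm (y axis), outside 64 x 112 mm; floor 2.5 mm thick, rim 6.5 mm high overall (4 mm above the floor), rim wall 3 mm, with a 44 mm wide finger notch down to the floor in the middle of each long side. Origin: centre of the underside
- amber_bottle: small amber dropper bottle with a black cap, 29 mm diameter, 75 mm tall, standing loose among the trays; to be left alone. Origin: centre of the underside
- blue_vial: glass vial with a blue cap, 22 mm diameter, 46 mm tall, standing loose among the trays; to be left alone. Origin: centre of the underside

How it is judged:
By the outcome, as a careful person would: the job done as asked, in the order asked, and still so for the second after the job is handed in, with the robot touching nothing.
It also fails if it takes over 120 s, if anything falls off the work surface, if the arm or the gripper's body presses on something with over 40 N, if the wrist force passes 120 N, or if a joint passes its speed limit or range.

## Working session

There is one attempt and no reset: what is moved stays moved. The work goes in short steps, Python scripts to look and compute and a tool call to move; the robot and the scene stay as the last step left them, time stands still between calls to the robot, and variables do not carry over. Pictures are saved under pics/ and viewed, at most 14 in all, crops included, and the job is handed in when it is done.

Besides the shell and the picture viewer there is one more tool, called after "Emit:" as name(argument=value, ...) on one line, values as JSON. carry_out: Moves the arm, as the interface text tells. Its arguments: {"type":"object","properties":{"targets":{"type":"array","items":{"type":"number"}},"newtons":{"type":"number"}},"required":["targets"]}

```bash
mkdir -p pics; python3 - <<'E'
from station import bot, imaging
import cv2
print(bot.get_obs(), bot.grip_point_offset)
for n in("top","side"):
    c=imaging.read_camera(n); cv2.imwrite(f"pics/{n}0.png",c["frame"][:,:,::-1])
    print(n,{k:v for k,v in c.items() if k!="frame"})
E
```

```text
{'t': 0.0, 'q': array([ 1.18092037,  0.47782151,  0.02234218,  1.55639578, -0.01149345,
        1.10925264, -0.08307448]), 'joint_vel': array([ 0.00011922, -0.00099531, -0.00055483, -0.00081145, -0.00027974,
        0.00174294, -0.00017861]), 'joint_torque': array([-2.93574494e-04, -5.96452475e+01,  1.60752553e+00, -2.81201220e+01,
        1.23534122e-02,  9.31507180e-03,  6.46067818e-06]), 'eef_pos': array([ 0.18752544, -0.64785709,  0.23033488]), 'tool_rot': array([-8.53601379e-04,  9.90087915e-01,  1.40446276e-01, -1.90076520e-04]), 'contact_force': array([-0.53026583,  0.62434292, -0.22391316]), 'torque': array([-0.04196879, -0.02323718,  0.01284535]), 'grasp_force': 0.0, 'gripper_width': 0.9997074416655671} 0.0187
top {'fov_y': 44.290628404328636, 'cx': 318.0725225472631, 'cy': 239.94652885161318, 'pose': array([[-0.01820118,  0.99012274, -0.13901683,  0.38601653],
       [-0.99956554, -0.02124345, -0.02043168, -0.00374121],
       [-0.02318307,  0.13858455,  0.99007922,  1.21602215],
       [ 0.        ,  0.        ,  0.        ,  1.        ]])}
side {'fov_y': 51.33326768676489, 'cx': 321.92911840580047, 'cy': 232.15009852162564, 'pose': array([[-0.98458347,  0.12443759, -0.12292549,  0.44110577],
       [-0.17352823, -0.60656226,  0.77586737,  0.68866388],
       [ 0.0219851 ,  0.78523723,  0.61880461,  0.62972787],
       [ 0.        ,  0.        ,  0.        ,  1.        ]])}
```

View pics/top0.png

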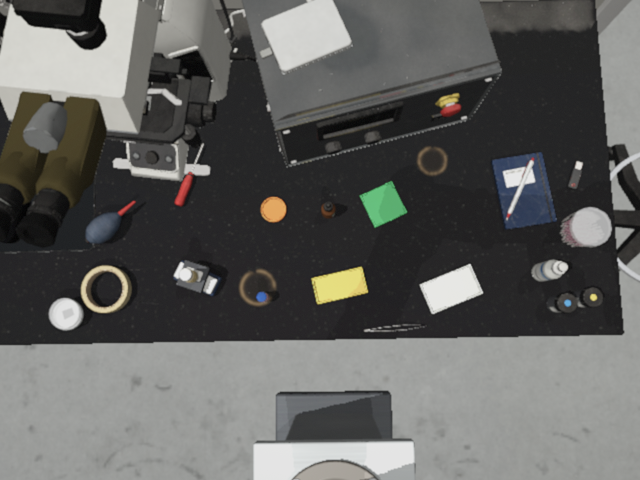

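View pics/side0.png

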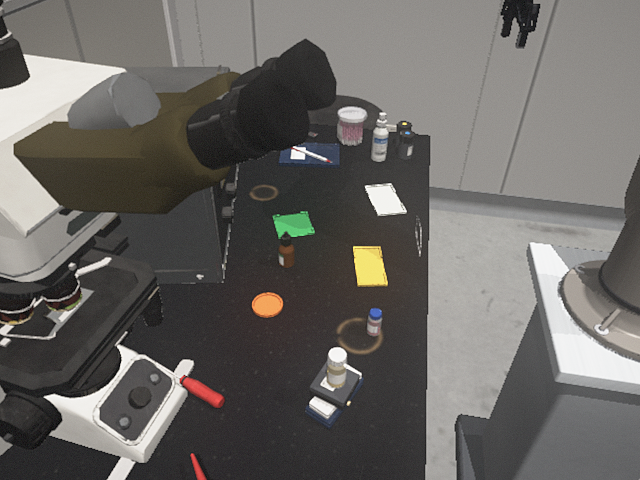

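The top view shows the pile at (195,277), orange tray (273,209), green (383,204), yellow (340,285), white (451,289), amber bottle (328,210) and blue vial (262,297). The side view shows the pile at (335,385).

```bash
cat > h.py <<'E'
from station import bot, imaging
import cv2, numpy as np
def cam(n):
    c=imaging.read_camera(n); c["f"]=240/np.tan(np.radians(c["fov_y"]/2)); return c
def ray(c,uv):
    uv=np.atleast_2d(uv).astype(float)
    d=np.c_[(uv[:,0]-c["cx"])/c["f"],-(uv[:,1]-c["cy"])/c["f"],-np.ones(len(uv))]@c["pose"][:3,:3].T
    return c["pose"][:3,3],d
def plane(c,uv,z):
    o,d=ray(c,uv); return o+d*((z-o[2])/d[:,2])[:,None]
def tri(c1,u1,c2,u2):
    o1,d1=ray(c1,u1);o2,d2=ray(c2,u2);d1=d1[0];d2=d2[0]
    s=np.linalg.lstsq(np.c_[d1,-d2],o2-o1,rcond=None)[0]
    a=o1+s[0]*d1;b=o2+s[1]*d2
    return (a+b)/2,np.linalg.norm(a-b)
def proj(c,p):
    q=(np.asarray(p)-c["pose"][:3,3])@c["pose"][:3,:3]
    return c["cx"]-c["f"]*q[0]/q[2],c["cy"]+c["f"]*q[1]/q[2]
def blob(c,lo,hi,box=None):
    """largest contour of an HSV range within box x0,y0,x1,y1"""
    h=cv2.cvtColor(c["frame"],cv2.COLOR_RGB2HSV); m=cv2.inRange(h,np.array(lo),np.array(hi))
    if box:
        k=np.zeros_like(m);k[box[1]:box[3],box[0]:box[2]]=255;m&=k
    cs=cv2.findContours(m,cv2.RETR_EXTERNAL,cv2.CHAIN_APPROX_NONE)[0]
    return max(cs,key=cv2.contourArea)[:,0,:]
def rect(c,ct,z):
    """centre mm, sides mm, long-axis angle deg of contour cast on z"""
    p=plane(c,ct,z)[:,:2]*1000
    (x,y),(w,h),a=cv2.minAreaRect(p.astype(np.float32))
    if w<h: w,h,a=h,w,a+90
    return np.round([x,y,w,h,(a+90)%180-90],1)
def crop(c,box,name,s):
    x0,y0,x1,y1=box
    cv2.imwrite(name,cv2.resize(c["frame"][y0:y1,x0:x1,::-1],None,fx=s,fy=s,interpolation=cv2.INTER_CUBIC))
E
cat > m1.py <<'E'
from h import *
t=cam("top");s=cam("side")
T={"orange":((8,120,120),(17,255,255),(250,190,295,230),(245,285,290,325)),"green":((50,100,80),(80,255,255),(350,170,420,240),(265,205,325,245)),
"yellow":((22,100,120),(34,255,255),(300,255,380,310),(340,235,400,295)),"white":((0,0,170),(180,40,255),(410,255,490,320),(355,175,415,220))}
for k,(lo,hi,b,b2) in T.items():
    print(k,rect(t,blob(t,lo,hi,b),.0065),rect(s,blob(s,lo,hi,b2),.0065))
crop(t,(160,250,240,305),"pics/pt.png",10);crop(s,(285,335,385,430),"pics/ps.png",6)
R=__import__("scipy.spatial.transform",fromlist=["x"]).Rotation.from_quat(np.roll(bot.get_obs()["tool_rot"],-1)).as_matrix();print(R.round(3))
E
python3 m1.py
```

```text
orange [623.3 115.3  52.5  51.   88.7] [622.2 120.7  58.1  51.1 -76.4]
green [ 629.2 -115.1   77.    76.4  -66.1] [ 628.1 -107.9   82.3   76.   -66.2]
yellow [461.8 -20.2 107.5  55.8 -78.2] [461.4 -14.  109.1  55.5 -77.9]
white [ 450.4 -247.4  113.2   64.6  -69. ] [ 450.  -239.5  119.4   67.1  -69. ]
[[ 0.961  0.278 -0.   ]
 [ 0.278 -0.961  0.001]
 [-0.    -0.001 -1.   ]]
```

View pics/pt.png

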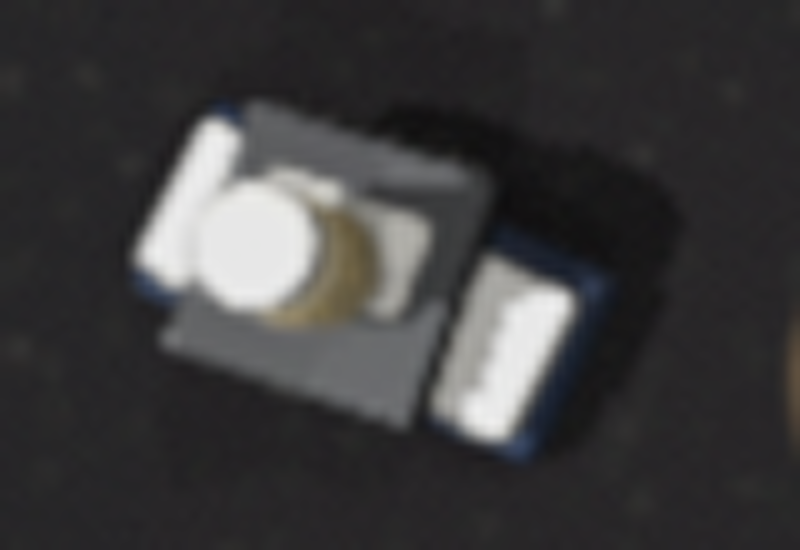

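View pics/ps.png

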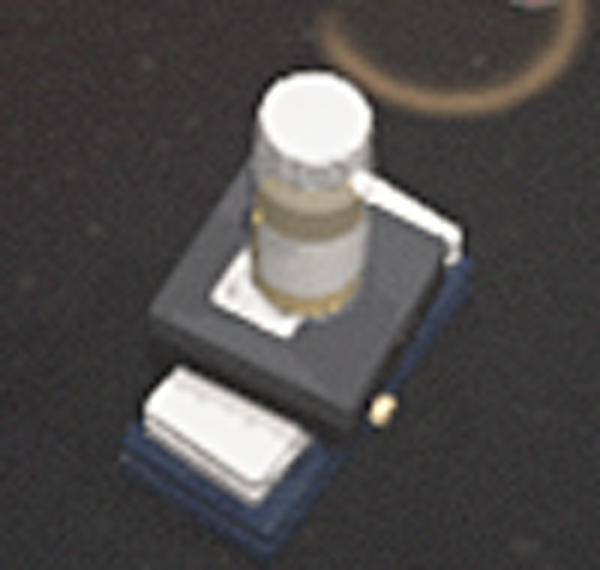

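In the top crop the cap is at full-frame pixel (185.3,274), the box lid corners are clear, and mailer and case ends show at both sides. All are yawed alike. In the side crop the cap centre is at (336.9,354.3).

```bash
cat > m2.py <<'E'
from h import *
t=cam("top");s=cam("side")
T=lambda p:(np.array(p)+.5)/10-.5+[160,250]
S=lambda p:(np.array(p)+.5)/6-.5+[285,335]
print("cap",tri(t,T([[257,245]]),s,S([[314,118]])), plane(t,T([[257,245]]),.104),plane(s,S([[314,118]]),.104))
def q(c,p,z):
    P=plane(c,p,z)[:,:2]*1000; d=np.diff(np.r_[P,P[:1]],axis=0)
    print(P.mean(0).round(1),np.hypot(*d.T).round(1),(np.degrees(np.arctan2(d[:,1],d[:,0]))).round(1))
q(t,T([[248,98],[494,178],[405,432],[160,340]]),.046)
q(s,S([[250,160],[450,250],[350,410],[150,312]]),.046)
print("mailer");q(t,T([[215,108],[577,288],[495,447],[135,255]]),.028)
print("blue");q(t,T([[222,102],[613,277],[528,462],[138,296]]),.016)
for n,a,b,h in(("bottle",(327,207),(287,236),.075),("bvial",(261,297),(375,312),.046)):
    print(n,plane(t,[a],h)*1000,plane(s,[b],h)*1000)
E
python3 m2.py
```

```text
cap (array([0.48249451, 0.27395887, 0.09881437]), np.float64(0.0002597905340063895)) [[0.48217647 0.2726715  0.104     ]] [[0.48196124 0.27801898 0.104     ]]
[483.6 273.1] [52.5 53.2 52.9 51.1] [-109.   160.9   68.7  -19.4]
[482.8 278.6] [52.1 48.6 50.6 48. ] [ 162.    69.7  -18.7 -108.5]
mailer
[482.4 271.5] [83.4 35.8 84.  33.7] [-117.2  152.7   61.3  -28.2]
blue
[481.3 270.2] [89.2 41.1 87.9 43. ] [-115.   155.3   66.2  -22.9]
bottle [[611.34246016   1.03410452  75.        ]] [[610.09924084  16.45395902  75.        ]]
bvial [[438.58538727 135.58205079  46.        ]] [[439.85083546 140.08983483  46.        ]]
```

Emit:
carry_out(targets=[0,31,35,5,6,0,31,35,5,6,0,31,35,5,6,0,31,35,5,6,0,31,35,5,6,0,31,35,5,6,0,31,35,5,6,0,31,35,5,6,0,31,35,0,6,0,20,35,0,0,0,0,35,0,0,0,0,35,0,0,0,0,35,0,0,0,0,35,0,0,0,0,35,0,0,0,0,35,0,0,0,0,35,0,0,0,0,35,0,0,0,0,35,0,0,0,0,0,0,0], newtons=30)

```text
t: 2.3
eef_pos: [0.4865, 0.0221, 0.2718]
tool_rot: [-0.0, 0.816, 0.578, 0.001]
contact_force: [-1.0, -0.1, 0.8]
gripper_width: 1.0
grasp_force: 0.0
```

Emit:
carry_out(targets=[0,0,31,0,0,0,0,31,0,0,0,0,31,0,0,0,0,31,0,0,0,0,31,0,0,0,0,31,0,0,0,0,31,0,0,0,0,31,-20,0,0,-4,5,-30,0,0,0,0,-30,0,0,0,0,0,0])

```text
t: 3.4
eef_pos: [0.4807, 0.2676, 0.1876]
tool_rot: [-0.0, 0.818, 0.575, -0.004]
contact_force: [-1.3, 0.1, 0.5]
gripper_width: 0.998
grasp_force: 0.0
```

```bash
python3 - <<'E'
from h import *
o=bot.get_obs();print(o["eef_pos"].round(4))
t=cam("top");s=cam("side")
print(proj(t,o["eef_pos"]),proj(s,o["eef_pos"]))
a=t["frame"][235:305,150:240,::-1];b=s["frame"][270:420,270:400,::-1]
a=cv2.resize(a,None,fx=4,fy=4,interpolation=2);b=cv2.resize(b,None,fx=3.4,fy=3.4,interpolation=2)
H=max(a.shape[0],b.shape[0]);im=np.zeros((H,a.shape[1]+b.shape[1],3),np.uint8)
im[:a.shape[0],:a.shape[1]]=a;im[:b.shape[0],a.shape[1]:]=b;cv2.imwrite("pics/c1.png",im);print(im.shape)
E
```

```text
[0.4807 0.2676 0.1876]
(np.float64(176.42247207095696), np.float64(270.9657076757038)) (np.float64(342.0420212804002), np.float64(303.8093149332293))
(510, 802, 3)
```

View pics/c1.png

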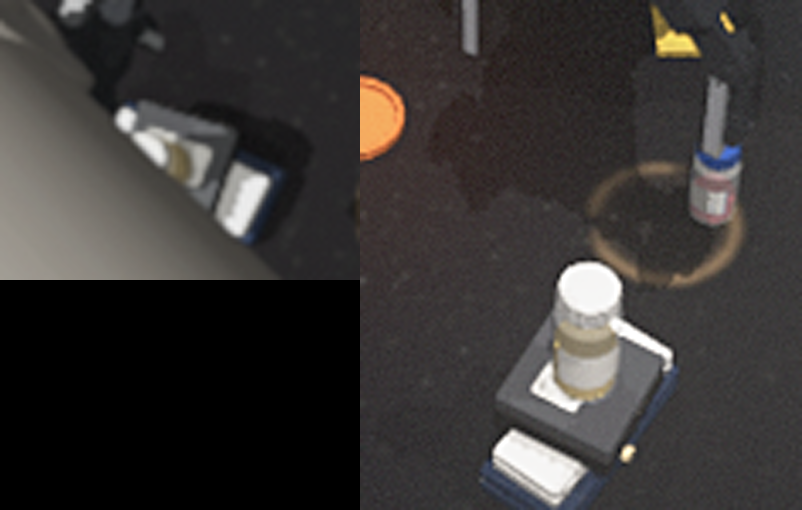

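The crop shows the fingertips at side pixels (302,285) and (374,316), cap below. I'll use this to check the side camera against the arm.

```bash
python3 - <<'E'
from h import *
s=cam("side");p=bot.get_obs()["eef_pos"]
print(proj(s,p+[0,0,.013]))
for z in (.1876,.2006):print(plane(s,[[338.1,300.4]],z))
ax=np.array([.943,-.332,0])
for k in(.0425,.057):print(k,proj(s,p+[0,0,.013]+k*ax),proj(s,p+[0,0,.013]-k*ax))
E
```

```text
(np.float64(340.0547610542523), np.float64(294.09911717605377))
[[0.48623316 0.2628735  0.1876    ]]
[[0.48490626 0.27539312 0.2006    ]]
0.0425 (np.float64(309.21686897932716), np.float64(281.3702761914109)) (np.float64(372.58947366907296), np.float64(307.5283484071936))
0.057 (np.float64(299.060427701649), np.float64(277.17804003988266)) (np.float64(384.10300774076757), np.float64(312.28074665846816))
```

Emit:
carry_out(targets=[0,1,7,-20,0,0,0,0,-25,0,0,0,0,-25,0,0,0,0,-20,0,0,0,0,-15,0,0,0,0,0,0,0,0,0,0,0])

```text
t: 4.25
eef_pos: [0.4845, 0.277, 0.0874]
tool_rot: [0.0, 0.819, 0.574, 0.001]
contact_force: [0.5, -0.7, 0.6]
gripper_width: 0.999
grasp_force: 0.0
```

```bash
cat > look.py <<'E'
import sys
from h import *
o=bot.get_obs();print(o["eef_pos"].round(4),o["tool_rot"].round(3),o["gripper_width"],o["contact_force"].round(1))
n,name,x0,y0,x1,y1,k=sys.argv[1:]
x0,y0,x1,y1=map(int,(x0,y0,x1,y1));crop(cam(n),(x0,y0,x1,y1),f"pics/{name}.png",float(k))
E
python3 look.py side c2 270 310 400 420 5
```

```text
[0.4845 0.277  0.0874] [0.    0.819 0.574 0.001] 0.9986301586439171 [ 0.5 -0.7  0.6]
```

View pics/c2.png

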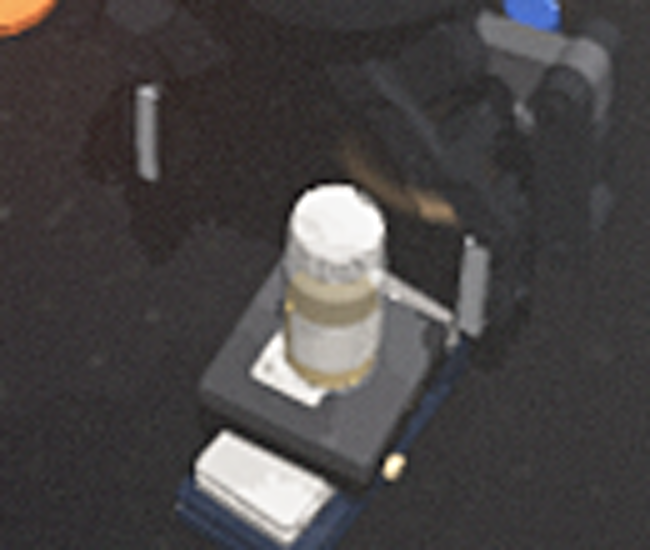

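The crop shows the pads straddling the vial, pad lower near ends at side pixels (299,345) and (364,376), cap top at (337,352).

```bash
python3 - <<'E'
from h import *
s=cam("side");p=bot.get_obs()["eef_pos"]
x,y=.819,.574;ax=np.array([2*x*y,y*y-x*x,0]);w=np.array([-ax[1],ax[0],0])
for z in(.013,.007,0):
  print(z,[np.round(proj(s,p+[0,0,z]+k*.0425*ax+.011*w),1) for k in(1,-1)])
print("vial at 482,275 top",proj(s,[.482,.275,.104]))
E
```

```text
0.013 [array([302.7, 347.4]), array([360.2, 375.2])]
0.007 [array([302.7, 350.3]), array([359.9, 378.1])]
0 [array([302.7, 353.6]), array([359.5, 381.4])]
vial at 482,275 top (np.float64(337.2351147394854), np.float64(352.4020930475373))
```

Emit:
carry_out(targets=[0,-2,1,-13,0,0,0,0,-12,0,0,0,0,0,0,255,0,0,0,0,255,0,0,0,0,255,0,0,0,0,255,0,0,0,0,255,0,0,0,0,255,0,0,0,0,255,0,0,0,0,255,0,0,0,0,255,0,0,0,0,255,0,0,0,0], newtons=25)

```text
t: 5.65
eef_pos: [0.4819, 0.2778, 0.0616]
tool_rot: [0.0, 0.818, 0.575, 0.0]
contact_force: [0.4, -0.2, 5.5]
gripper_width: 0.313
grasp_force: 25.3
```

Emit:
carry_out(targets=[255,0,0,8,0,255,0,0,20,0,255,0,0,30,0,255,0,0,32,0,255,20,-23,0,0,255,20,-23,0,0,255,20,-23,0,0,255,20,-23,0,0,255,20,-23,0,0,255,20,-23,0,0,255,20,-23,0,0,255,0,0,0,0,255,0,0,0,0])

```text
t: 6.95
eef_pos: [0.6216, 0.1158, 0.151]
tool_rot: [-0.0, 0.819, 0.574, -0.0]
contact_force: [0.1, 1.9, -0.2]
gripper_width: 0.306
grasp_force: 25.1
```

```bash
python3 - <<'E'
from h import *
s=cam("side");c=blob(s,(8,120,120),(17,255,255),(245,285,300,335))
l=cv2.boundingRect(c);print(l, rect(s,c,.0065),rect(s,c,0))
for y in(.114,.117,.120):
  a=np.linspace(0,6.28,60);P=[proj(s,[.6225+.0265*np.cos(k),y+.0265*np.sin(k),z]) for k in a for z in(0,.0065)]
  P=np.array(P);print(y,P.min(0),P.max(0))
print(bot.get_obs()["eef_pos"],bot.get_obs()["grasp_force"])
E
```

```text
(252, 292, 31, 26) [622.2 120.7  58.1  51.1 -76.4] [624.1 114.8  58.7  51.7 -76.4]
0.114 [252.16705783 290.299206  ] [283.40915541 315.52318827]
0.117 [251.66905225 291.49621419] [283.00151187 316.8443526 ]
0.12 [251.1683057  292.69962754] [282.59164992 318.17290522]
[0.6210449  0.11709657 0.15115178] 25.068567395210266
```

Emit:
carry_out(targets=[255,1,1,-30,0,255,0,0,-35,0,255,0,0,-30,0,255,0,0,-20,0,255,0,0,-10,0,255,0,0,-3,0,255,0,0,-1.5,0,255,0,0,-1.5,0,255,0,0,0,0,255,0,0,0,0])

```text
t: 8.0
eef_pos: [0.6232, 0.1177, 0.0211]
tool_rot: [0.0, 0.818, 0.575, 0.001]
contact_force: [-0.8, 0.4, -0.3]
gripper_width: 0.307
grasp_force: 25.1
```

Emit:
carry_out(targets=[255,0,0,-1,0,255,0,0,-1,0,255,0,0,0,0,255,0,0,-0.5,0,255,0,0,0,0,255,0,0,0,0])

```text
t: 8.6
eef_pos: [0.6227, 0.1176, 0.0182]
tool_rot: [0.0, 0.818, 0.575, -0.0]
contact_force: [-1.8, -1.1, 6.3]
gripper_width: 0.31
grasp_force: 25.5
```

Emit:
carry_out(targets=[165,0,0,0,0,155,0,0,0,0,140,0,0,0,0,110,0,0,0,0,90,0,0,0,0,90,0,0,0,0,90,0,0,5,0,90,0,0,20,0,90,0,0,30,0,90,0,0,35,0,60,0,0,35,0,0,0,0,0,0])

```text
t: 9.8
eef_pos: [0.6259, 0.119, 0.1487]
tool_rot: [0.002, 0.818, 0.575, 0.004]
contact_force: [0.5, -0.3, -0.2]
gripper_width: 0.91
grasp_force: 0.0
```

```bash
python3 look.py side c3 230 270 390 430 3.6
```

```text
[0.6259 0.119  0.1487] [0.002 0.818 0.575 0.004] 0.9104988361013746 [ 0.5 -0.3 -0.2]
```

View pics/c3.png

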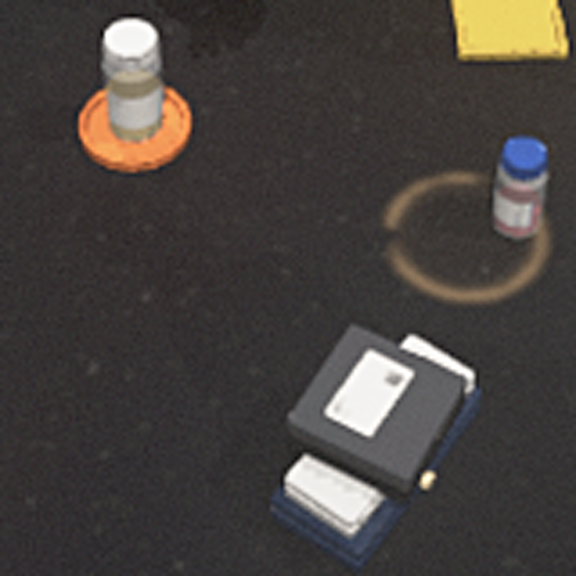

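The vial stands in the orange tray. The box lid corners are at crop (353,326),(475,380),(410,480),(289,415), pile undisturbed.

```bash
python3 - <<'E'
from h import *
s=cam("side")
S=lambda p:(np.array(p)+.5)/3.6-.5+[230,270]
def q(p,z):
    P=plane(s,S(p),z)[:,:2]*1000; d=np.diff(np.r_[P,P[:1]],axis=0)
    print(P.round(),P.mean(0).round(1),np.hypot(*d.T).round(1),(np.degrees(np.arctan2(d[:,1],d[:,0]))).round(1))
q([[353,326],[475,380],[410,480],[289,415]],.046)
c=blob(s,(0,0,150),(180,60,255),(315,360,350,398));print("label",rect(s,c,.046))
E
```

```text
[[498. 246.]
 [447. 262.]
 [466. 309.]
 [515. 291.]] [481.5 276.8] [52.9 51.2 52.3 48.1] [ 162.3   68.8  -21.1 -110.7]
label [486.7 275.   34.8  21.4  69.4]
```

Emit:
carry_out(targets=[0,-20,23,0,-1,0,-20,23,0,0,0,-20,23,0,0,0,-20,23,0,0,0,-20,23,0,0,0,-20,23,0,0,0,-20,22,0,0,0,0,0,-30,0,0,0,0,-30,0,0,0,0,0,0,0,0,0,0,0])

```text
t: 11.0
eef_pos: [0.482, 0.2772, 0.0822]
tool_rot: [-0.0, 0.823, 0.567, -0.001]
contact_force: [-0.6, -0.3, -0.2]
gripper_width: 1.0
grasp_force: 0.0
```

Emit:
carry_out(targets=[0,0,0,-20,0,0,0,0,-18,0,0,0,0,-10,0,0,0,0,-4,0,0,0,0,0,0,40,0,0,0,0,70,0,0,0,0,255,0,0,0,0,255,0,0,0,0,255,0,0,0,0,255,0,0,0,0,255,0,0,0,0,255,0,0,0,0])

```text
t: 12.3
eef_pos: [0.4832, 0.2778, 0.0317]
tool_rot: [0.0, 0.823, 0.567, 0.001]
contact_force: [-0.6, -1.2, 5.7]
gripper_width: 0.605
grasp_force: 25.6
```

Emit:
carry_out(targets=[255,0,0,5,0,255,0,0,15,0,255,0,0,25,0,255,0,0,30,0,255,0,0,30,0,255,11,-30,0,3,255,11,-30,0,3,255,11,-30,0,4,255,11,-30,0,4,255,11,-30,0,4,255,11,-30,0,4,255,11,-30,0,4,255,11,-30,0,4,255,11,-30,0,4,255,11,-30,0,4,255,11,-30,0,4,255,11,-30,0,3,255,13,-29,0,0,255,0,0,0,0])

```text
t: 14.2
eef_pos: [0.6288, -0.1179, 0.1364]
tool_rot: [0.001, 0.547, 0.837, -0.001]
contact_force: [-1.1, -0.1, -0.6]
gripper_width: 0.604
grasp_force: 26.3
```

```bash
python3 - <<'E'
from h import *
s=cam("side");o=bot.get_obs();print(o["eef_pos"].round(4),o["tool_rot"].round(3),o["gripper_width"])
c=blob(s,(50,100,80),(80,255,255),(255,195,335,250))
# top-face corners: predicted hull fit by bounding box
print(cv2.boundingRect(c))
for x,y in((.628,-.111),(.628,-.114),(.628,-.108)):
  a=np.radians(24.0);R=np.array([[np.cos(a),-np.sin(a)],[np.sin(a),np.cos(a)]])
  P=np.array([proj(s,[*(np.array([x,y])+R@[i*.037,j*.037]),z]) for i in(-1,1) for j in(-1,1) for z in(0,.0065)])
  print(x,y,P.min(0).round(1),P.max(0).round(1))
crop(s,(230,150,340,280),"pics/c4.png",4)
E
```

```text
[ 0.6281 -0.1146  0.1364] [ 0.     0.546  0.838 -0.   ] 0.6000867783133369
(272, 211, 43, 28)
0.628 -0.111 [272.5 210.5] [314.9 238.9]
0.628 -0.114 [272.9 209.7] [315.2 238. ]
0.628 -0.108 [272.2 211.3] [314.7 239.8]
```

View pics/c4.png

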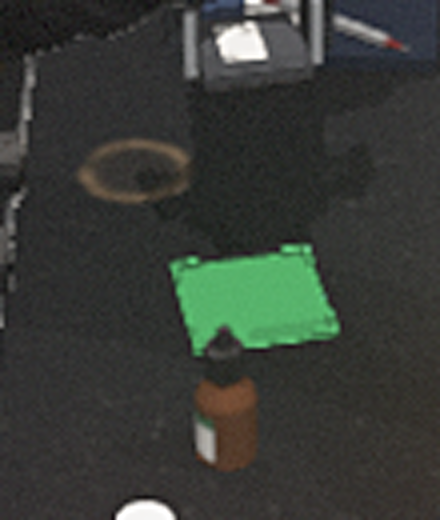

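The box hangs level between the pads; the green tray spans rows 211–239, giving a centre of about (628,-111) mm.

Emit:
carry_out(targets=[255,0,3,-25,0,255,0,0,-35,0,255,0,0,-30,0,255,0,0,-20,0,255,0,0,-10,0,255,0,0,-4,0,255,0,0,-1.5,0,255,0,0,0,0,255,0,0,0,0])

```text
t: 15.15
eef_pos: [0.6285, -0.1084, 0.0115]
tool_rot: [0.001, 0.544, 0.839, 0.0]
contact_force: [-0.1, -0.0, -0.1]
gripper_width: 0.601
grasp_force: 26.3
```

Emit:
carry_out(targets=[255,0,-2,-2,0,255,0,0,-1.5,0,255,0,0,-1,0,255,0,0,0,0,255,0,0,-0.5,0,255,0,0,0,0,255,0,0,0,0])

```text
t: 15.85
eef_pos: [0.6278, -0.1105, 0.0058]
tool_rot: [0.0, 0.544, 0.839, -0.0]
contact_force: [-2.4, -0.2, 6.2]
gripper_width: 0.605
grasp_force: 26.8
```

Emit:
carry_out(targets=[95,0,0,0,0,85,0,0,0,0,70,0,0,0,0,40,0,0,0,0,20,0,0,0,0,20,0,0,0,0,20,0,0,5,0,20,0,0,20,0,20,0,0,35,0,0,0,0,40,0,0,-10,30,30,-4,0,-10,30,10,-4,0,-10,30,0,-4,0,-10,30,0,-4,0,0,0,0,0])

```text
t: 17.35
eef_pos: [0.5866, 0.0158, 0.1479]
tool_rot: [0.0, 0.653, 0.758, 0.002]
contact_force: [0.3, -0.1, 1.0]
gripper_width: 1.002
grasp_force: 0.0
```

```bash
python3 - <<'E'
from h import *
s=cam("side");print(bot.get_obs()["eef_pos"],bot.get_obs()["tool_rot"])
a=cv2.resize(s["frame"][195:275,250:330,::-1],None,fx=4,fy=4,interpolation=2)
b=cv2.resize(s["frame"][345:435,295:385,::-1],None,fx=5,fy=5,interpolation=2)
im=np.zeros((450,770,3),np.uint8);im[:320,:320]=a;im[:,320:]=b;cv2.imwrite("pics/c5.png",im)
E
```

```text
[0.58745947 0.01278561 0.1474768 ] [6.30386701e-04 6.53110719e-01 7.57261641e-01 8.93906664e-04]
```

View pics/c5.png

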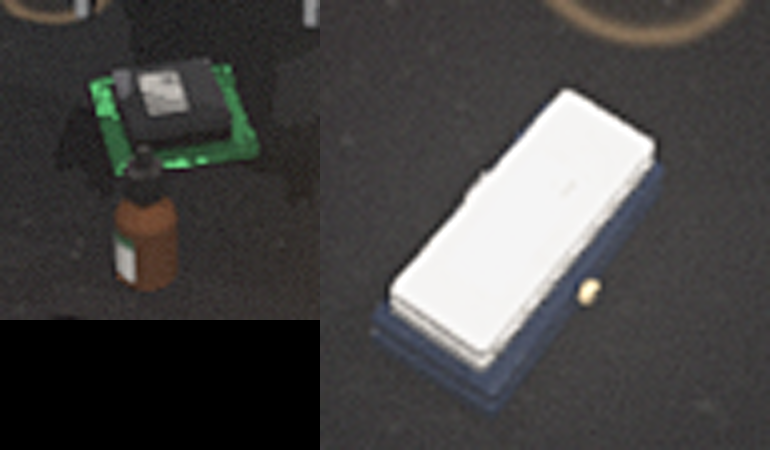

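The box lies flat in the green tray. The mailer top corners are at crop (566,90),(655,143),(482,357),(392,288); its snap is on the left edge, the case's catch on the right at (590,290).

```bash
python3 - <<'E'
from h import *
s=cam("side")
S=lambda p:(np.array(p)-[320,0]+.5)/5-.5+[295,345]
def q(p,z):
    P=plane(s,S(p),z)[:,:2]*1000; d=np.diff(np.r_[P,P[:1]],axis=0)
    print(P.mean(0).round(1),np.hypot(*d.T).round(1),(np.degrees(np.arctan2(d[:,1],d[:,0]))).round(1))
q([[566,89],[656,143],[482,357],[390,288]],.028)
print("snap",plane(s,S([[483,183]]),.022),"catch",plane(s,S([[590,290]]),.010))
c=blob(s,(22,100,120),(34,255,255),(340,235,400,295));print(cv2.boundingRect(c))
for x,y in((.4605,-.017),(.4605,-.02)):
  a=np.radians(12.0);R=np.array([[np.cos(a),-np.sin(a)],[np.sin(a),np.cos(a)]])
  P=np.array([proj(s,[*(np.array([x,y])+R@[i*.027,j*.053]),z]) for i in(-1,1) for j in(-1,1) for z in(0,.0065)])
  print(x,y,P.min(0).round(1),P.max(0).round(1))
E
```

```text
[480.7 275.7] [31.2 85.  32.1 83.3] [ 153.9   63.5  -29.3 -117. ]
snap [[0.49482809 0.26351711 0.022     ]] catch [[0.46061269 0.28411646 0.01      ]]
(353, 246, 35, 40)
0.4605 -0.017 [352.9 245.4] [388.  286.2]
0.4605 -0.02 [353.  244.5] [388.2 285. ]
```

Emit:
carry_out(targets=[0,-11,31,0,-4,0,-11,31,0,-4,0,-11,31,0,-4,0,-11,31,0,-4,0,-11,31,0,-4,0,-11,30,0,-4,0,-11,30,0,-4,0,-11,30,0,-4,0,-12,30,0,-4,0,0,0,-30,0,0,0,0,-30,0,0,0,0,0,0,0,0,0,0,0])

```text
t: 18.75
eef_pos: [0.4884, 0.2839, 0.0858]
tool_rot: [0.0, 0.857, 0.516, -0.0]
contact_force: [0.1, 0.2, 0.9]
gripper_width: 1.002
grasp_force: 0.0
```

Emit:
carry_out(targets=[0,-1,3,-20,0.5,0,0,0,-20,0,0,0,0,-14,0,0,0,0,-7,0,0,0,0,-3,0,0,0,0,0,0,0,0,0,0,0])

```text
t: 19.45
eef_pos: [0.4872, 0.288, 0.0221]
tool_rot: [-0.0, 0.854, 0.52, 0.001]
contact_force: [-0.1, 0.1, 0.5]
gripper_width: 1.0
grasp_force: 0.0
```

Emit:
carry_out(targets=[50,0,0,-1,0,90,0,0,0,0,120,0,0,0,0,255,0,0,0,0,255,0,0,0,0,255,0,0,0,0,255,0,0,0,0,255,0,0,0,0,255,0,0,0,0,255,0,0,0,0,255,0,0,0,0])

```text
t: 20.55
eef_pos: [0.4869, 0.2877, 0.0205]
tool_rot: [0.0, 0.854, 0.52, 0.0]
contact_force: [0.5, -0.8, 5.1]
gripper_width: 0.369
grasp_force: 25.3
```

Emit:
carry_out(targets=[255,0,0,4,0,255,0,0,12,0,255,0,0,25,0,255,0,0,30,0,255,0,0,30,0,255,-3,-29,0,4,255,-3,-29,0,4,255,-3,-29,0,4,255,-3,-29,0,4,255,-3,-29,0,4,255,-3,-29,0,4,255,-3,-29,0,4,255,-3,-29,0,4,255,-3,-29,0,4,255,-2,-30,0,3.5,255,0,0,0,0,255,0,0,0,0])

```text
t: 22.25
eef_pos: [0.4577, -0.0039, 0.1217]
tool_rot: [0.0, 0.629, 0.777, 0.0]
contact_force: [0.5, 0.4, -0.6]
gripper_width: 0.365
grasp_force: 24.8
```

```bash
python3 look.py side c6 320 190 420 310 4.5
```

```text
[ 0.4577 -0.0039  0.1217] [0.    0.629 0.777 0.   ] 0.3648991172215753 [ 0.5  0.4 -0.6]
```

View pics/c6.png

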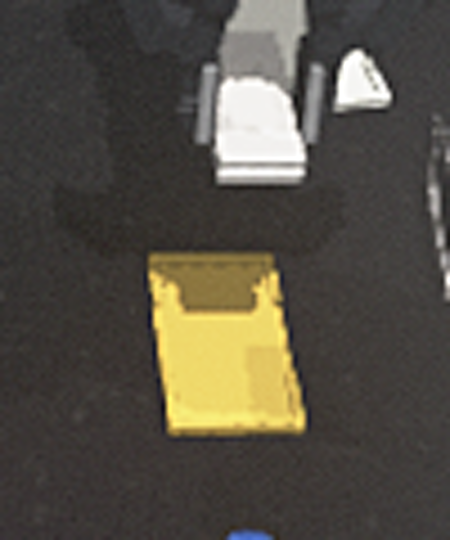

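The mailer hangs level and lined up over the yellow tray (tray outline at crop (150,255)–(305,435)).

Emit:
carry_out(targets=[255,0,-1,-25,0,255,0,0,-35,0,255,0,0,-25,0,255,0,0,-15,0,255,0,0,-8,0,255,0,0,-3,0,255,0,0,-1,0,255,0,0,0,0,255,0,0,0,0])

```text
t: 23.2
eef_pos: [0.4583, -0.0044, 0.01]
tool_rot: [0.001, 0.628, 0.778, 0.0]
contact_force: [0.5, -0.6, -0.2]
gripper_width: 0.364
grasp_force: 24.8
```

Emit:
carry_out(targets=[255,0,0,-1,0,255,0,0,-1,0,255,0,0,-0.8,0,255,0,0,0,0,255,0,0,0,0])

```text
t: 23.7
eef_pos: [0.4579, -0.0045, 0.007]
tool_rot: [0.0, 0.628, 0.778, -0.0]
contact_force: [-1.3, -1.3, 7.4]
gripper_width: 0.366
grasp_force: 25.7
```

Emit:
carry_out(targets=[152,0,0,0,0,142,0,0,0,0,130,0,0,0,0,120,0,0,0,0,115,0,0,1,0,115,0,0,4,0,115,0,0,15,0,80,0,0,30,0,0,0,0,40,0,0,4,30,40,-4,0,4,30,0,-4,0,4,30,0,-4,0,4,30,0,-4,0,0,0,0,0])

```text
t: 25.1
eef_pos: [0.474, 0.1205, 0.1374]
tool_rot: [-0.0, 0.729, 0.685, 0.002]
contact_force: [-0.5, 1.1, 0.3]
gripper_width: 1.002
grasp_force: 0.0
```

```bash
python3 - <<'E'
from h import *
s=cam("side");print(bot.get_obs()["eef_pos"],bot.get_obs()["tool_rot"])
a=cv2.resize(s["frame"][235:305,330:410,::-1],None,fx=4,fy=4,interpolation=2)
b=cv2.resize(s["frame"][345:435,295:385,::-1],None,fx=5,fy=5,interpolation=2)
im=np.zeros((450,770,3),np.uint8);im[:280,:320]=a;im[:,320:]=b;cv2.imwrite("pics/c7.png",im)
E
```

```text
[0.47362731 0.11791209 0.13691552] [-1.37563968e-04  7.28992136e-01  6.84521738e-01  6.60720925e-04]
```

View pics/c7.png

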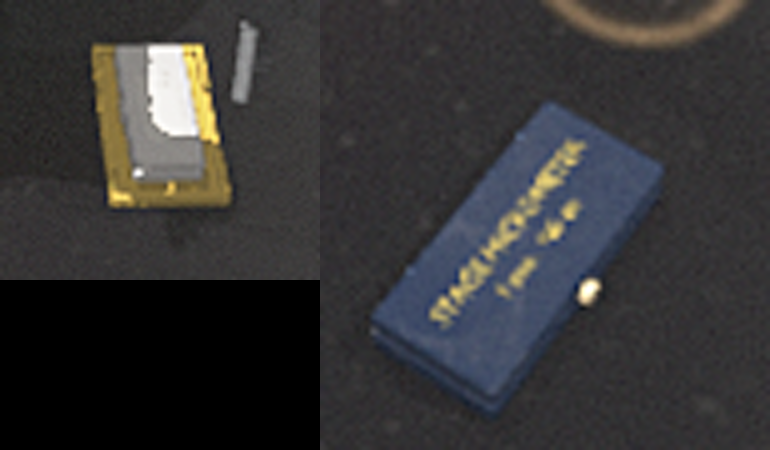

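The mailer lies in the yellow tray (near end at crop (133–205,180), tray rim at 205). The case's top corners are at crop (548,100),(664,165),(493,395),(372,326), the catch at (590,290).

```bash
python3 - <<'E'
from h import *
s=cam("side")
S=lambda p:(np.array(p)-[320,0]+.5)/5-.5+[295,345]
M=lambda p:(np.array(p)+.5)/4-.5+[330,235]
def q(p,z):
    P=plane(s,S(p),z)[:,:2]*1000; d=np.diff(np.r_[P,P[:1]],axis=0)
    print(P.mean(0).round(1),np.hypot(*d.T).round(1),(np.degrees(np.arctan2(d[:,1],d[:,0]))).round(1))
q([[548,99],[665,165],[493,396],[370,325]],.016)
print("catch",plane(s,S([[590,290]]),.010))
print("mailer near",plane(s,M([[133,180],[205,180]]),.0025)*1000,"far top",plane(s,M([[115,44],[185,44]]),.0145)*1000)
c=blob(s,(0,0,150),(180,40,255),(355,175,415,220));print(cv2.boundingRect(c),rect(s,c,.0065))
for x,y in((.4495,-.242),(.4495,-.245)):
  a=np.radians(21.0);R=np.array([[np.cos(a),-np.sin(a)],[np.sin(a),np.cos(a)]])
  P=np.array([proj(s,[*(np.array([x,y])+R@[i*.032,j*.056]),z]) for i in(-1,1) for j in(-1,1) for z in(0,.0065)])
  print(x,y,P.min(0).round(1),P.max(0).round(1))
E
```

```text
[481.4 276.2] [40.3 89.5 39.3 91.1] [ 155.8   65.4  -21.7 -114. ]
catch [[0.46061269 0.28411646 0.01      ]]
mailer near [[468.65161708  24.44560072   2.5       ]
 [436.46567957  18.0055893    2.5       ]] far top [[487.09247158 -55.48960854  14.5       ]
 [453.85946879 -62.25564042  14.5       ]]
(392, 207, 7, 6) [ 423.1 -200.7   20.3   12.2   65.6]
0.4495 -0.242 [364.2 183.1] [406.6 216.4]
0.4495 -0.245 [364.3 182.4] [406.7 215.6]
```

Emit:
carry_out(targets=[0,2.4,29,0,-3.5,0,2.4,29,0,-3.5,0,2.4,29,0,-3.5,0,2.4,29,0,-3.5,0,2.4,29,0,-3.5,0,2.4,29,0,-3.5,0,0,0,-30,0,0,0,0,-30,0,0,0,0,-20,0,0,0,0,0,0,0,0,0,0,0], newtons=35)

```text
t: 26.3
eef_pos: [0.4884, 0.2885, 0.0566]
tool_rot: [0.0, 0.843, 0.538, -0.0]
contact_force: [-1.0, 0.1, 0.2]
gripper_width: 1.001
grasp_force: 0.0
```

Emit:
carry_out(targets=[0,0,2,-20,0,0,0,0,-16,0,0,0,0,-10,0,0,0,0,-4,0,0,0,0,-1.5,0,0,0,0,0,0,40,0,0,0,0,70,0,0,0,0,100,0,0,0,0,255,0,0,0,0,255,0,0,0,0,255,0,0,0,0,255,0,0,0,0,255,0,0,0,0,255,0,0,0,0,255,0,0,0,0])

```text
t: 27.9
eef_pos: [0.4883, 0.2917, 0.0053]
tool_rot: [0.0, 0.843, 0.538, 0.0]
contact_force: [-0.3, -1.7, 6.0]
gripper_width: 0.477
grasp_force: 36.0
```

Emit:
carry_out(targets=[255,0,0,4,0,255,0,0,12,0,255,0,0,30,0,255,0,0,35,0,255,0,0,34,0,255,-2.5,-35,0,3,255,-2.5,-35,0,3,255,-2.5,-35,0,3,255,-2.5,-35,0,3,255,-2.5,-35,0,3,255,-2.5,-35,0,3,255,-2.5,-35,0,3,255,-2.5,-35,0,3,255,-2.5,-35,0,3,255,-2.5,-35,0,3,255,-2.5,-35,0,3,255,-2.5,-35,0,3,255,-2.5,-35,0,3,255,-2.5,-35,0,3,255,0,0,0,0])

```text
t: 29.9
eef_pos: [0.4519, -0.204, 0.1201]
tool_rot: [0.0, 0.597, 0.803, -0.001]
contact_force: [0.7, -1.0, -0.1]
gripper_width: 0.483
grasp_force: 35.6
```

Emit:
carry_out(targets=[255,-5,-15,0,2,255,-4,-14,0,2,255,0,0,0,0,255,0,0,0,0,255,0,0,0,0])

```text
t: 30.4
eef_pos: [0.4445, -0.2263, 0.1202]
tool_rot: [0.0, 0.565, 0.825, 0.0]
contact_force: [0.1, 1.4, -0.6]
gripper_width: 0.481
grasp_force: 35.6
```

```bash
python3 look.py side c8 340 130 440 240 5; python3 - <<'E'
from h import *
t=cam("top");s=cam("side")
for c,b in((s,(355,178,415,222)),(t,(410,255,490,320))):
    try: k=blob(c,(0,0,110),(180,60,255),b);print(cv2.boundingRect(k),rect(c,k,.0065))
    except Exception as e:print(e)
E
```

```text
[ 0.4445 -0.2263  0.1202] [0.    0.565 0.825 0.   ] 0.4812907097091476 [ 0.1  1.4 -0.6]
(365, 183, 42, 33) [ 450.1 -239.1  120.    67.7  -68.8]
(420, 275, 36, 39) [ 439.8 -219.8   66.    55.6   20.9]
```

View pics/c8.png

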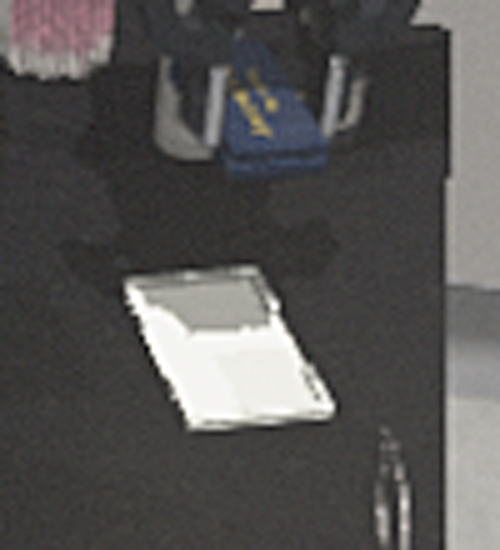

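The case hangs level above the white tray, which spans side px (365–407, 183–216), i.e. centred near (450,-242) mm; the aim is right.

Emit:
carry_out(targets=[255,0,-0.5,-25,0,255,0,0,-35,0,255,0,0,-25,0,255,0,0,-15,0,255,0,0,-6,0,255,0,0,-2,0,255,0,0,-1,0,255,0,0,0,0,255,0,0,0,0])

```text
t: 31.45
eef_pos: [0.4446, -0.2283, 0.0117]
tool_rot: [0.001, 0.566, 0.825, 0.0]
contact_force: [0.5, -0.6, -0.1]
gripper_width: 0.481
grasp_force: 35.6
```

Emit:
carry_out(targets=[255,0,0.5,-1.5,0,255,0,0,-1,0,255,0,0,-0.8,0,255,0,0,-0.5,0,255,0,0,0,0,255,0,0,0,0])

```text
t: 32.05
eef_pos: [0.4441, -0.2275, 0.0077]
tool_rot: [0.0, 0.565, 0.825, -0.0]
contact_force: [-2.5, 0.2, 10.2]
gripper_width: 0.483
grasp_force: 36.7
```

Touched; release and retreat.

Emit:
carry_out(targets=[124,0,0,0,0,116,0,0,0,0,105,0,0,0,0,95,0,0,0,0,85,0,0,1,0,85,0,0,4,0,85,0,0,15,0,50,0,0,30,0,0,0,0,40,0,0,0,0,40,0,0,0,-30,40,0,0,0,-40,20,0,0,0,-40,0,0,0,0,-40,0,0,0,0,0,0,0,0,0,0,0,0])

```text
t: 33.65
eef_pos: [0.4437, -0.378, 0.1978]
tool_rot: [0.0, 0.566, 0.824, 0.0]
contact_force: [0.7, 0.5, -0.4]
gripper_width: 0.995
grasp_force: 0.0
```

```bash
python3 look.py side c9 230 165 430 345 3.6
```

```text
[ 0.4437 -0.378   0.1978] [0.    0.566 0.824 0.   ] 0.9950530815725979 [ 0.7  0.5 -0.4]
```

View pics/c9.png

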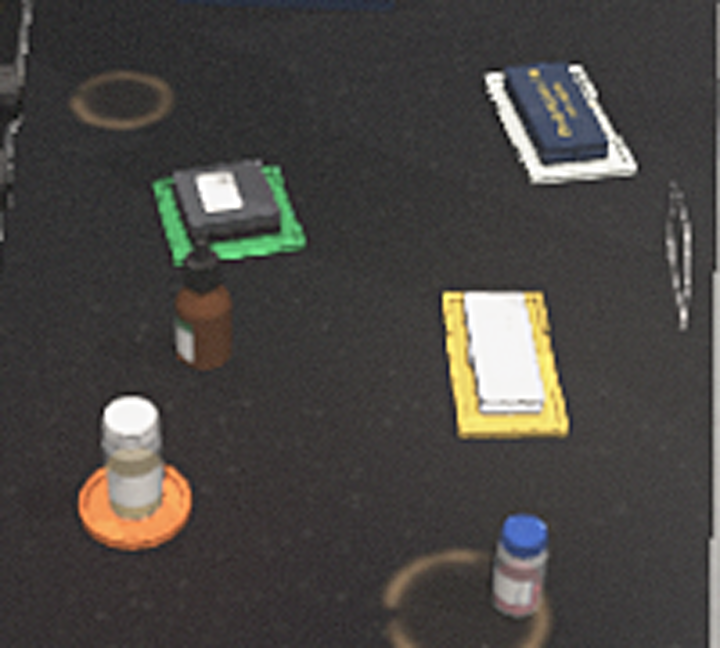

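All four things lie in their trays: vial (133,455), box (228,200), mailer (508,350), case (557,110). The bottle and blue vial are untouched.

```bash
python3 -c "
from station import bot
print(bot.hand_in())"
```

```text
the job is handed in; nothing more can be done
None
```

The pile is cleared and handed in: the final picture showed all four things in their own trays, right way up, with the amber bottle and blue-capped vial still standing where they were; the hand-in gave no verdict.

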